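# Hang the blue bin on the bench rail

## Robot

A 6-joint arm with a two-finger parallel gripper is mounted at the origin on a cart in front of the work surface, level with it; the furniture and walls round the work are solid. World frame = base frame: x ahead of the robot, y to its left, z up, the work surface at z = 0. Lengths are in m, angles in rad, forces in N, time in s.
With the tool pointing down it reaches from about 0.275 to 0.75 m from the base axis. Payload 10.2 kg.
Tool frame: the origin (TCP) lies midway between the tips of the shut fingers; the grasp point (between the pads) lies 19 mm behind it; z points along the fingers, y is the line along which they close (so a half turn about z gives the same grasp; the last joint's range is limited). The gripper opens to 88 mm and grips with 3 to 60 N. Pads are 18 mm wide; open, the fingers measure 123 mm over their backs; the gripper's body (75 mm by 187 mm) begins 45 mm behind the grasp point.
Start: joints at [-0.223, 0.313, 1.498, -0, 1.331, -0.223], TCP at [0.525, -0, 0.205] pointing down, gripper open.
Joint ranges: [-2.94, 2.94], [-0.97, 2.17], [0.19, 2.56], [-1.23, 4.37], [0.02, 3.11], [-2.88, 2.88]. Speed limits (rad/s): [2.39, 2.39, 3.01, 3.14, 3.14, 3.14].

## Interface

Orientations are given as a unit quaternion [w, x, y, z].
In Python, from bench import r gives the robot as it stands. The module is installed in compiled form; this text tells all that it offers.
- The arm moves only by the shell command python3 -m inch 'ROWS' [FORCE]. ROWS is JSON, a list of rows, each a list of 3 entries, a list of its own where there are three numbers: the shift along the tool's x, y, z in cm, then the turn, a rotation vector about the tool's x, y, z in degrees, then the opening, from 0 (shut) to 1 (fully open). In form: [[[x, y, z], [ax, ay, az], hand], ...]. A call has 1 to 8 rows; each row is the pose to reach, as a shift and turn from the pose commanded when the call began, along the tool's axes at that moment; what a row does not reach only later rows make up. A row lasts 1/12 s, in which the tool goes at most 41.7 mm and 7.16 degrees, less where a joint would pass 70% of its speed; a pose out of reach is approached as far as the arm can. A call with a gripper value outside its range is refused whole. The fingers move at their own pace and stop on an object; FORCE is the grip in N (left out, the last holds). Time passes only in rows, so rows that repeat a pose let the fingers close. It gives the time, the measured TCP pose, the force, the opening and the grip force at its end, in the units of the state.
- r.read_state(): the state, without advancing time (a new reading comes with each control period).
- r.get_image(name): name is "scene" or "side" or "wrist"; returns a dict with "frame" (420x560x3 uint8, red, green, blue), "fx", "fy", "cx", "cy" (pixels), "D" ([k1, k2, p1, p2, k3] as OpenCV has them; the pictures are not rectified), "R" (3x3) and "t" (3): a world point X has camera coordinates R X + t. Camera axes: x right, y down, z forward; pixel columns grow to the right and rows downward; lengths in m; the calibration is good to about 2 mm. A picture is of the moment at which its call begins. There is no depth.
- r.finish_job(): hands the job in; it is judged then, once.
Trained networks look in a picture, given as the dict that the camera call returned (one of the last four; its "shot" number tells which), for a name from the list of things; names that differ only in an ending like _2 or _b are one class to them, and where a whole thing is asked for, a point or a joint stands for the part that bears it (a point fixed in the world has none). Each returns a list of dicts, best first, with "p" (0 to 1); they miss things now and then, are a little off and sometimes report something else, mostly with a low value. They report only what shows in the picture. A call takes as long as a camera call. They do not tell look-alikes from the thing itself.
- r.cut_out(picture, thing): "region" (420x560 bool, what is visible of it) and "point" ([column, row] in pixels, amid what is visible of it).
The state is a dict: "time_s": time; "q": joint angles; "joint_velocities": joint speeds; "tau": joint torques, N m; "tool_pos": TCP position; "tcp_rot": TCP orientation; "ft_force": force on the tool from outside, world axes, zero at the start; "torque": the same for the moment, N m; "gripper_width": opening from 0.0 (shut) to 1.0 (fully open); "gripper_force": force on a finger pad.
Only numpy, scipy, OpenCV 4.12 (cv2) and the standard library are available. Lean on these libraries where they do the work, as an engineer would, in place of code of your own. Each camera call takes 0.05 s, during which the arm holds its last target. There are 200 camera calls.

## Task

Take the blue bin by its front tab and, with its front tipped up by about 20 to 25 degrees, hook the lip on its back over the top rail of the grey stand. Then swing it down so that it hangs on the rail, level and flat against the stand's white strip, and let go. Leave the yellow bin where it stands.

Things in the scene. Friction and masses are not known exactly. Their poses are not given: they have to be found in the camera images.
- blue_bin_mid (a point): Centre of the loose blue bin (0.14 kg, 80 deep + lip, 90 wide, 90 high), upright at first, underside at z -45. Axes: -x to its front, z up. Trough walls 4 thick, rim at z +5. Grip tab: upright plate in mid-front, x -42 to -32 (10 thick), y -20 to +20, free from z +5 to +43; pinch it from above across its 10 mm. Back plate's rear face at x +40. All mm.
- bin_lip (a point): On the blue bin, same axes: mid-mouth of the channel under the lip behind its back plate; 49 mm behind and 25 mm above the bin's centre. The channel opens downward: 18 wide (x -9 back plate to +9 flange), 16 deep (the lip's underside at z +16), flange 4 thick, its lower edge at z 0. Lip is 90 wide, 20 high outside.
- rail_mid (a point): Middle of the top edge of the fixed grey stand's steel rail, 160 mm above the bench. y along rail, -x to the robot's side, where the bin hangs, its back to the rail. Rail x -4 to +4, z 0 to -26, free behind and below, between grey cheeks at y +-113 that rise to z +15. White strip below, z -50 to -90, front face x -10: the hanging bin's back plate leans on it. Foot 10 high.
- yellow_bin_mid (a point): Centre of the loose yellow bin, of the same shape and axes as the blue one; it stands on the bench and is not to be moved.
Not all that is in view belongs to the job. There is more than one size of the part that bears blue_bin_mid; the job needs the larger.

How it is judged:
By the outcome, as a careful person would: the job done as asked, in the order asked, and still so for the second after the job is handed in, with the robot touching nothing.
It also fails if it takes over 42 s, if anything falls off the work surface, if the arm or the gripper's body presses on something with over 40 N, if the wrist force passes 120 N, or if a joint passes its speed limit or range.

## Working session

There is one attempt and no reset: what is moved stays moved. The work goes in short steps, Python scripts to look and compute and a shell command to move; the robot and the scene stay as the last step left them, time stands still between calls to the robot, and variables do not carry over. Pictures are saved under pics/ and viewed, at most 10 in all, crops included, and the job is handed in when it is done.

```bash
mkdir -p pics; cat > h.py <<'E'
import numpy as np, cv2
from bench import r
def K(p): return np.array([[p['fx'],0,p['cx']],[0,p['fy'],p['cy']],[0,0,1.]])
def ray(p,uv):
    n=cv2.undistortPoints(np.array([[uv]],float),K(p),np.array(p['D'],float))[0,0]
    R=np.array(p['R']);t=np.array(p['t']);d=R.T@np.array([n[0],n[1],1]);return -R.T@t,d/np.linalg.norm(d)
def tri(*rs):
    A=sum(np.eye(3)-np.outer(d,d) for c,d in rs);b=sum((np.eye(3)-np.outer(d,d))@c for c,d in rs);return np.linalg.solve(A,b)
def onz(p,uv,z):
    c,d=ray(p,uv);return c+d*(z-c[2])/d[2]
def proj(p,X):
    R=np.array(p['R'],float);return cv2.projectPoints(np.atleast_2d(np.array(X,float)),cv2.Rodrigues(R)[0],np.array(p['t'],float),K(p),np.array(p['D'],float))[0][:,0]
def save(p,n): cv2.imwrite('pics/'+n,np.ascontiguousarray(p['frame'][:,:,::-1]))
E
python3 - <<'E'
from h import *
P={n:r.get_image(n) for n in("scene","side","wrist")}
for n,p in P.items():
    print(n,np.round(-np.array(p['R']).T@np.array(p['t']),3))
    for th in("blue_bin_mid","yellow_bin_mid","rail_mid","bin_lip"):
        for d in r.cut_out(p,th): 
            ys,xs=np.where(d['region']);print(' ',th,round(d['p'],2),np.round(d['point']),xs.min(),xs.max(),ys.min(),ys.max(),d['region'].sum(), np.round(onz(p,d['point'],0.03),3))
a=np.hstack([P[n]['frame'] for n in("scene","side")]);
save(P['scene'],'s0.png');save(P['side'],'d0.png')
print(r.read_state())
E
```

```text
scene [-0.195 -0.866  0.977]
  blue_bin_mid 0.77 [347. 320.] 331 366 304 336 770 [ 0.404 -0.445  0.03 ]
  blue_bin_mid 0.58 [320. 284.] 295 344 255 311 1681 [ 0.446 -0.312  0.03 ]
  yellow_bin_mid 0.96 [202. 193.] 182 216 174 214 913 [0.463 0.269 0.03 ]
  yellow_bin_mid 0.25 [322. 284.] 295 344 254 311 1740 [ 0.451 -0.315  0.03 ]
  rail_mid 0.8 [297. 194.] 268 322 151 228 2124 [0.696 0.029 0.03 ]
  bin_lip 0.63 [343. 322.] 331 365 305 335 717 [ 0.395 -0.441  0.03 ]
side [ 0.077 -1.323  0.743]
  blue_bin_mid 0.8 [266. 282.] 241 291 254 308 1619 [ 0.448 -0.297  0.03 ]
  blue_bin_mid 0.78 [271. 316.] 254 293 298 335 968 [ 0.408 -0.436  0.03 ]
  rail_mid 0.58 [293. 202.] 281 312 165 228 1343 [0.706 0.142 0.03 ]
  bin_lip 0.92 [276. 318.] 254 294 299 335 974 [ 0.415 -0.449  0.03 ]
  bin_lip 0.87 [266. 288.] 240 292 254 308 1694 [ 0.436 -0.322  0.03 ]
wrist [0.526 0.066 0.383]
  rail_mid 0.89 [442. 134.] 351 559 0 363 27695 [0.693 0.053 0.03 ]
{'time_s': 0.75, 'q': array([-2.23436051e-01,  3.12895474e-01,  1.49766965e+00,  5.68758997e-06,
        1.33102068e+00, -2.23426246e-01]), 'joint_velocities': array([-0.00084862, -0.00051084,  0.00197153, -0.00042515, -0.00070153,
        0.00124967]), 'tau': array([ 8.10770198e-04, -4.02066100e+01, -2.52399284e+01,  6.95213908e-02,
        3.18163075e-02, -6.73159320e-06]), 'tool_pos': array([ 5.25012563e-01, -3.23525853e-05,  2.05133931e-01]), 'tcp_rot': array([1.42840122e-06, 7.07110725e-01, 7.07102837e-01, 4.16394485e-06]), 'ft_force': array([-1.06461423,  0.36559834,  0.03067634]), 'torque': array([-0.05431655, -0.02456846, -0.01870243]), 'gripper_force': 0.0, 'gripper_width': 1.0013831712317038}
```

```bash
python3 - <<'E'
import cv2
a=cv2.imread('pics/s0.png');b=cv2.imread('pics/d0.png')
c=cv2.resize(a[140:350,160:400],None,fx=2.4,fy=2.4,interpolation=cv2.INTER_CUBIC)
cv2.imwrite('pics/s0c.png',c)
c=cv2.resize(b[150:350,200:400],None,fx=3,fy=3,interpolation=cv2.INTER_CUBIC)
cv2.imwrite('pics/d0c.png',c)
E
```

```text
(no output)
```

View pics/s0c.png

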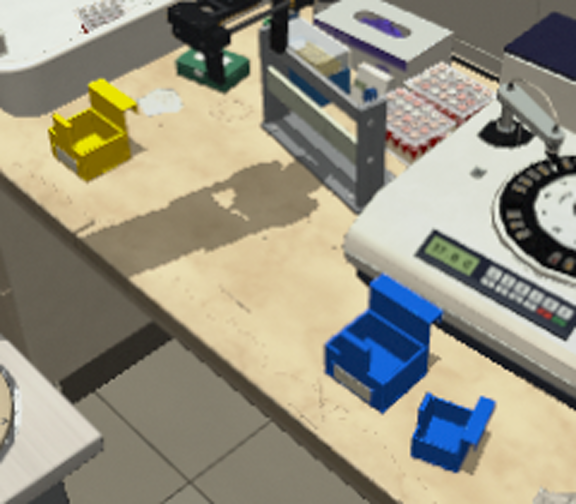

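View pics/d0c.png

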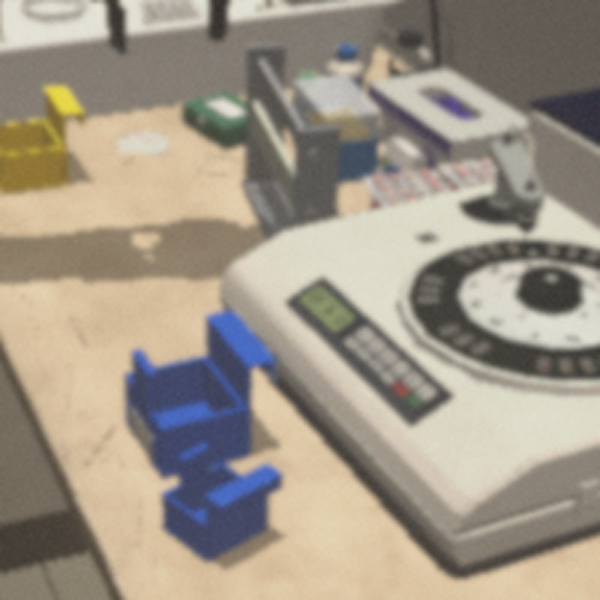

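Candidates for the blue bin:
- The larger blue bin, at scene (320,284) and side (266,282). I choose this one.
- The smaller look-alike, at scene (347,320) and side (271,316).

The yellow bin is at scene (202,193) and stays put. The stand is at scene (297,194).

```bash
python3 - <<'E'
from h import *
s=r.get_image("scene");d=r.get_image("side")
S=lambda u,v:ray(s,(u/2.4+160,v/2.4+140)); D=lambda u,v:ray(d,(u/3+200,v/3+150))
for n,a,b in [("lipR",(440,316),(270,362)),("lipL",(372,277),(209,316)),("tab topL/R far",(331,334),(137,352)),
  ("nearcheek top",(378,105),(325,132)),("farcheek top",(265,26),(265,50)),("near cheek foot",(362,208),(325,220)),("smalllip",(491,400),(276,472))]:
    print(n,np.round(tri(S(*a),D(*b)),3))
E
```

```text
lipR [ 0.486 -0.359  0.089]
lipL [ 0.471 -0.265  0.088]
tab topL/R far [ 0.396 -0.279  0.07 ]
nearcheek top [ 0.646 -0.11   0.169]
farcheek top [0.691 0.153 0.155]
near cheek foot [ 0.61  -0.143  0.072]
smalllip [ 0.449 -0.463  0.062]
```

```bash
cat >> h.py <<'E'
import pickle
def shot(n,k):
    p=r.get_image(n);save(p,k+'.png');pickle.dump(p,open('pics/'+k+'.pkl','wb'));return p
def load(k): return pickle.load(open('pics/'+k+'.pkl','rb'))
E
python3 -c "
from h import *
shot('wrist','w0')"
python3 -m inch '[[[-37,-12.5,-5.5],[0,0,0],1],[[-37,-12.5,-5.5],[0,0,0],1],[[-37,-12.5,-5.5],[0,0,0],1],[[-37,-12.5,-5.5],[0,0,0],1],[[-37,-12.5,-5.5],[0,0,0],1],[[-37,-12.5,-5.5],[0,0,0],1],[[-37,-12.5,-5.5],[0,0,0],1],[[-37,-12.5,-5.5],[0,0,0],1]]'
python3 -m inch '[[[-5,-1.5,-1],[0,0,0],0.7],[[-5,-1.5,-1],[0,0,0],0.7],[[-5,-1.5,-1],[0,0,0],0.7]]'
python3 -c "
from h import *
p=shot('wrist','w1');print(np.round(np.array(p['R']),3),-np.array(p['R']).T@np.array(p['t']))
a=cv2.imread('pics/w0.png');b=cv2.imread('pics/w1.png')
cv2.imwrite('pics/w01.png',np.vstack([cv2.resize(a,(400,300)),cv2.resize(b,(400,300))]))
for d in r.cut_out(p,'blue_bin_mid'): print(d['p'],d['point'])
"
```

```text
time_s: 1.57
tool_pos: [0.4183, -0.3145, 0.2521]
tcp_rot: [0.0, 0.707, 0.707, 0.0]
ft_force: [1.0, 0.2, 0.0]
gripper_width: 1.001
gripper_force: 0.0
time_s: 1.82
tool_pos: [0.4034, -0.3651, 0.2615]
tcp_rot: [0.0, 0.708, 0.706, -0.0]
ft_force: [0.6, -0.6, 0.2]
gripper_width: 0.796
gripper_force: 0.0
[[ 1.    -0.004 -0.001]
 [-0.003 -0.966  0.257]
 [-0.002 -0.257 -0.966]] [ 0.4042757  -0.29919791  0.43962608]
0.82 [282.0, 241.0]
0.67 [315.1, 129.1]
```

View pics/w1.png

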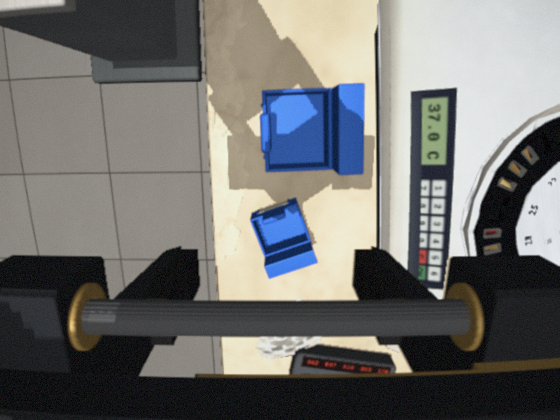

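View pics/w0.png

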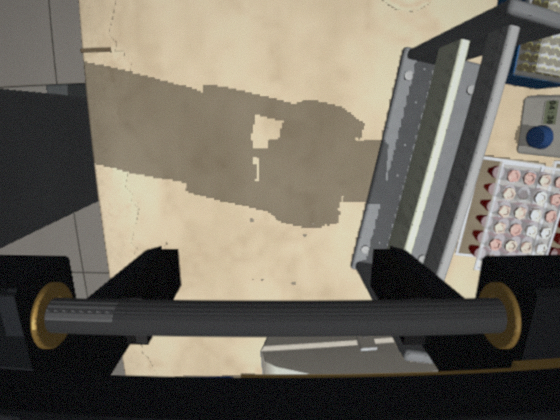

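w1 shows the large bin at about (315,130), with its tab at (266,131) and the outer edge of its lip at column 364. The small bin is at (283,240). w0 shows the rail running from (512,30) to (430,270), so the stand is yawed.

```bash
python3 - <<'E'
from h import *
p=load('w1')
for n,uv,z in [("lip BR",(364,174),.09),("lip TR",(364,84),.09),("lip TL",(337,84),.09),("lip BL",(335,174),.09),("rim front top",(262,90),.05),("rim front bot",(266,172),.05),("tab mid",(266,132),.088),("tab T",(265,113),.088),("tab B",(266,153),.088)]: print(n,np.round(onz(p,uv,z),4))
p=load('w0')
for n,uv in [("rail far",(512,30)),("rail near",(430,270))]: print(n,np.round(onz(p,uv,.16),4))
a=cv2.imread('pics/w1.png')[75:185,250:380];b=cv2.imread('pics/w0.png')[0:290,340:560]
A=cv2.resize(a,None,fx=3.2,fy=3.2,interpolation=cv2.INTER_CUBIC);B=cv2.resize(b,None,fx=1.7,fy=1.7,interpolation=cv2.INTER_CUBIC)
c=np.zeros((500,800,3),np.uint8);c[:A.shape[0],:A.shape[1]]=A;c[:B.shape[0],420:420+B.shape[1]]=B
cv2.imwrite('pics/c1.png',c);print(A.shape,B.shape)
E
```

```text
lip BR [ 0.4942 -0.3539  0.09  ]
lip TR [ 0.4895 -0.2661  0.09  ]
lip TL [ 0.4633 -0.2664  0.09  ]
lip BL [ 0.4644 -0.3539  0.09  ]
rim front top [ 0.3896 -0.2688  0.05  ]
rim front bot [ 0.393  -0.3577  0.05  ]
tab mid [ 0.3945 -0.3119  0.088 ]
tab T [ 0.3937 -0.2936  0.088 ]
tab B [ 0.3943 -0.3327  0.088 ]
rail far [0.672  0.1223 0.16  ]
rail near [ 0.6354 -0.0372  0.16  ]
(352, 416, 3) (493, 374, 3)
```

View pics/c1.png

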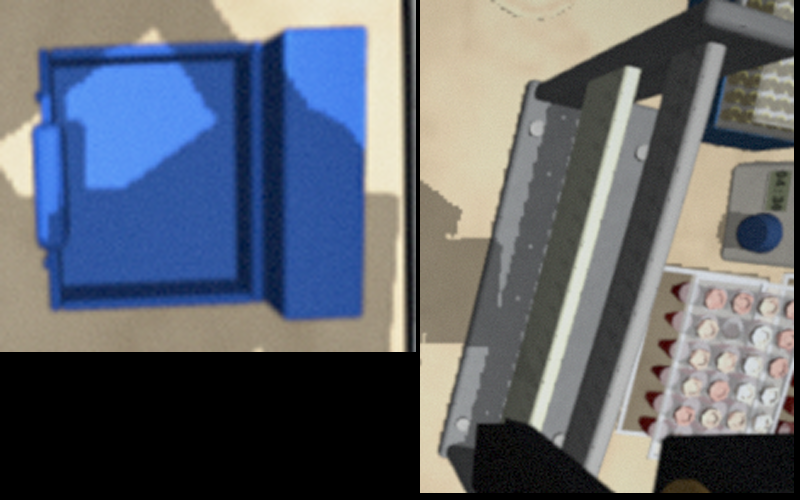

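The crop shows the large bin close to square with the robot, yawed about +2°. Its tab top is at pixel (266,133) and the lip is on the far side. I'll go above the tab now and leave a gap there for one more look.

```bash

python3 -m inch '[[[5.1,-1.0,4],[0,0,-2.2],0.5],[[5.1,-1.0,8],[0,0,-2.2],0.5],[[5.1,-1.0,12],[0,0,-2.2],0.5],[[5.1,-1.0,15],[0,0,-2.2],0.5],[[5.1,-1.0,15.5],[0,0,-2.2],0.5],[[5.1,-1.0,15.5],[0,0,-2.2],0.5],[[5.1,-1.0,15.5],[0,0,-2.2],0.5]]'
python3 -c "
from h import *
p=shot('wrist','w2');a=p['frame'][100:400,90:490,::-1]
cv2.imwrite('pics/w2c.png',cv2.resize(np.ascontiguousarray(a),None,fx=2,fy=2))
T=r.read_state()['tool_pos'];print(T,proj(p,[T,T+[0,0,.02]]))"
```

```text
time_s: 2.5
tool_pos: [0.3954, -0.3118, 0.1084]
tcp_rot: [0.001, 0.693, 0.721, -0.0]
ft_force: [-0.3, 0.4, 0.9]
gripper_width: 0.499
gripper_force: 0.0
[ 0.3955494  -0.31237694  0.10898663] [[274.76306916 244.56469574]
 [274.69969977 258.97305523]]
```

View pics/w2c.png

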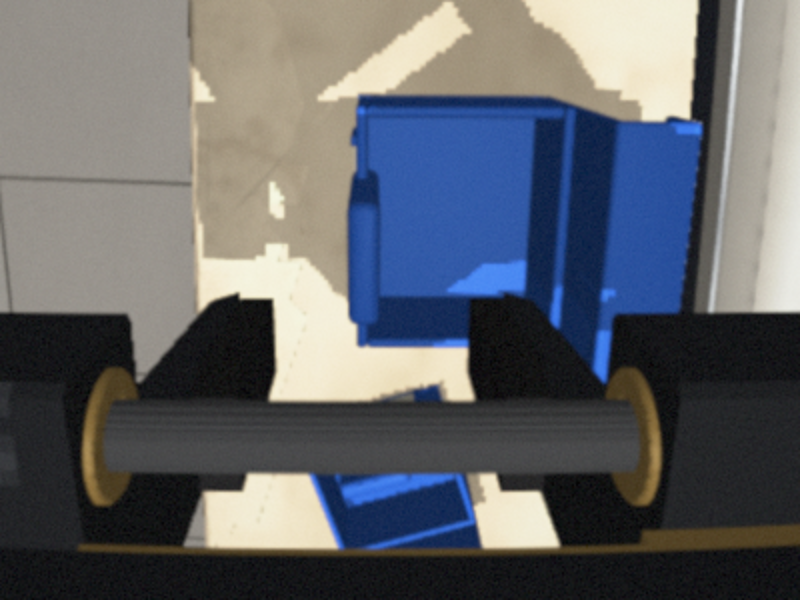

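The tab top at crop (363,261) sits centred between the fingertips at columns 273 and 470, within about 2 mm. I'll descend and pinch.

```bash

python3 -m inch '[[[0,-0.15,2],[0,0,0],0.5],[[0,-0.15,4],[0,0,0],0.5],[[0,-0.15,5.3],[0,0,0],0.5],[[0,-0.15,5.3],[0,0,0],0.5],[[0,-0.15,5.3],[0,0,0],0],[[0,-0.15,5.3],[0,0,0],0],[[0,-0.15,5.3],[0,0,0],0],[[0,-0.15,5.3],[0,0,0],0]]' 35
python3 -m inch '[[[0,0,0],[0,0,0],0],[[0,0,0],[0,0,0],0],[[0,0,0],[0,0,0],0],[[0,0,0],[0,0,0],0]]' 35
```

```text
time_s: 3.22
tool_pos: [0.3933, -0.3123, 0.0547]
tcp_rot: [0.001, 0.693, 0.721, -0.0]
ft_force: [0.0, -0.5, -0.5]
gripper_width: 0.221
gripper_force: 0.0
time_s: 3.55
tool_pos: [0.3934, -0.3123, 0.0548]
tcp_rot: [0.001, 0.693, 0.721, -0.0]
ft_force: [-0.7, 2.1, 9.1]
gripper_width: 0.005
gripper_force: 4.5
```

The fingers shut almost completely (0.005), so the tab is probably not between them. I'll look.

```bash

python3 -c "
from h import *
p=shot('wrist','w3');q=shot('side','d3')
a=cv2.resize(p['frame'][100:400,90:490,::-1].copy(),(600,450));b=cv2.resize(q['frame'][220:320,220:320,::-1].copy(),None,fx=4.5,fy=4.5,interpolation=cv2.INTER_CUBIC)
c=np.hstack([cv2.resize(a,(430,322)),cv2.resize(b,(322,322))]);cv2.imwrite('pics/c3.png',c);print(r.read_state())"
```

```text
{'time_s': 3.65, 'q': array([-9.04791081e-01,  4.39537202e-01,  1.74965025e+00,  9.59271666e-05,
        9.50315014e-01, -9.43229985e-01]), 'joint_velocities': array([-7.81215342e-04, -1.50757374e-03, -2.70967059e-04,  1.69187736e-04,
       -9.16076556e-05, -3.43058532e-04]), 'tau': array([-2.68363142e-01, -3.65724993e+01, -1.82318455e+01, -8.82334221e-03,
       -3.43333343e-01, -1.97255431e-03]), 'tool_pos': array([ 0.39336222, -0.31233674,  0.05479024]), 'tcp_rot': array([ 1.04046668e-03,  6.93406505e-01,  7.20545852e-01, -1.05721945e-04]), 'ft_force': array([-0.37148081,  1.3761396 , 10.12327603]), 'torque': array([0.19941929, 0.14104828, 0.00453292]), 'gripper_force': 4.555459767580032, 'gripper_width': 0.008999516818651567}
```

View pics/c3.png

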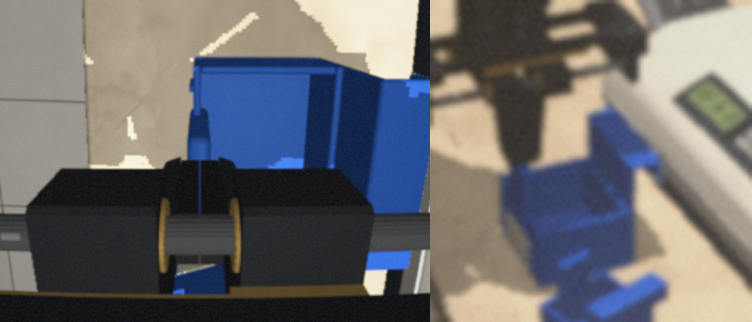

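```bash

python3 -c "
from h import *
q=shot('scene','s3');p=load('w3')
T=np.array([.394,-.3125,.05]);print(proj(p,[T,T+[0,0,.038]]))
a=cv2.resize(p['frame'][170:330,200:360,::-1].copy(),(400,400),interpolation=cv2.INTER_CUBIC);b=cv2.resize(q['frame'][230:310,280:360,::-1].copy(),(400,400),interpolation=cv2.INTER_CUBIC)
cv2.imwrite('pics/c4.png',np.hstack([a,b]))
s=load('s3');d=load('d3')
print(np.round(proj(s,[T,T+[0,0,.038]])),np.round(proj(d,[T,T+[0,0,.038]])))
"
```

```text
[[275.66116424 240.57755106]
 [275.73465484 269.15465714]]
[[307. 290.]
 [307. 280.]] [[248. 282.]
 [248. 269.]]
```

View pics/c4.png

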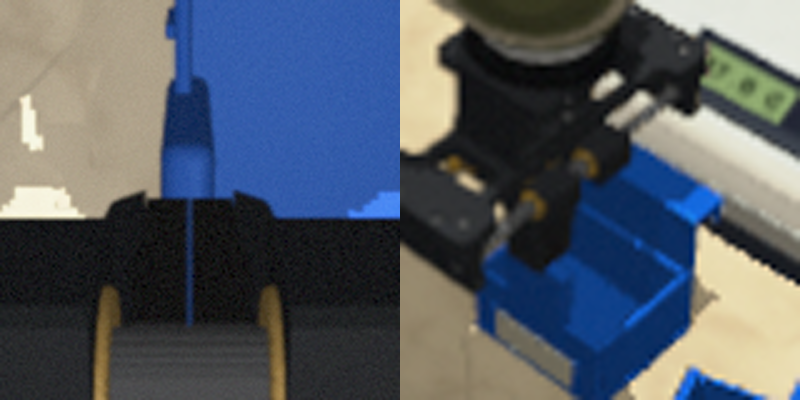

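```bash

python3 -c "
from h import *
a=load('w1');b=load('w2')
for n,u,v in [('T',(265.6,114),(271.5,200)),('B',(265.6,152.5),(271.5,261)),('lipBR',(363.1,174.4),(433,270)),('lipTR',(364.4,83.4),(440,160))]:
  print(n,np.round(tri(ray(a,u),ray(b,v)),4),np.round(onz(b,v,.088),4))
print(r.read_state()['tool_pos'])
for p in (a,b): print(-np.array(p['R']).T@np.array(p['t']))
"
```

```text
T [ 0.3934 -0.2945  0.0793] [ 0.3928 -0.2925  0.088 ]
B [ 0.394  -0.3325  0.0849] [ 0.3942 -0.3311  0.088 ]
lipBR [ 0.5089 -0.3548  0.0526] [ 0.4967 -0.3338  0.088 ]
lipTR [ 0.4912 -0.265   0.0849] [ 0.4898 -0.2646  0.088 ]
[ 0.39335729 -0.31231475  0.05477809]
[ 0.4042757  -0.29919791  0.43962608]
[ 0.39321171 -0.24577973  0.28644954]
```

```bash

python3 -m inch '[[[0,0,-0.5],[0,0,0],0],[[0,0,-1],[0,0,0],0],[[0,0,-1],[0,0,0],0],[[0,0,-1],[0,0,0],0]]' 35
python3 -c "
from h import *
p=shot('wrist','w5');d=shot('side','d5')
for n in('side','wrist'):
  o=load({'side':'d3','wrist':'w3'}[n]);q={'side':d,'wrist':p}[n]
  for x in r.cut_out(q,'blue_bin_mid')[:3]: print(n,x['p'],x['point'],[f(w) for w in np.where(x['region'])[::-1] for f in (np.min,np.max)])
f=load('w3')['frame'];
for k in('w2','w3','w5'):
  f=load(k)['frame'].astype(int)
  for row in (205,220,235,245,260,275,290): 
    m=(f[row,:,2]>f[row,:,0]+50);ix=np.where(m[240:310])[0]+240;print(k,row,ix.min() if len(ix) else None,ix.max() if len(ix) else None,len(ix))
"
```

```text
time_s: 4.03
tool_pos: [0.3929, -0.3119, 0.0639]
tcp_rot: [0.0, 0.693, 0.721, -0.0]
ft_force: [0.2, 0.6, 0.5]
gripper_width: 0.005
gripper_force: 0.0
side 0.97 [266.7, 281.5] [np.int64(241), np.int64(292), np.int64(253), np.int64(308)]
side 0.85 [270.0, 313.1] [np.int64(254), np.int64(293), np.int64(298), np.int64(335)]
wrist 0.87 [274.2, 362.1] [np.int64(251), np.int64(299), np.int64(344), np.int64(373)]
wrist 0.75 [379.0, 209.5] [np.int64(266), np.int64(489), np.int64(151), np.int64(341)]
w2 205 264 309 46
w2 220 265 309 45
w2 235 265 309 45
w2 245 265 309 45
w2 260 266 309 44
w2 275 None None 0
w2 290 None None 0
w3 205 268 309 42
w3 220 267 309 43
w3 235 265 309 45
w3 245 265 309 45
w3 260 275 276 2
w3 275 275 276 2
w3 290 275 276 2
w5 205 269 309 41
w5 220 267 309 43
w5 235 266 309 44
w5 245 266 309 44
w5 260 275 275 1
w5 275 275 275 1
w5 290 275 275 1
```

```bash

python3 -c "
from h import *
s=load('s3');d=load('d3')
print('tip',tri(ray(s,(309,283.5)),ray(d,(246.4,271))))
s=r.get_image('scene');d=r.get_image('side')
# lowest dark pixel profile of fingers vs blue, columns near tip
for n,p,us in (('scene',s,range(298,318,2)),('side',d,range(238,258,2))):
  f=p['frame'].astype(int)
  for u in us:
    col=f[245:300,u];dark=col.max(1)<60
    print(n,u,''.join('#' if x else ('b' if c[2]>c[0]+40 else '.') for x,c in zip(dark,col)))
T=r.read_state()['tool_pos'];print(proj(s,[T]),proj(d,[T]))
"
```

```text
tip [ 0.38557393 -0.32644998  0.0927123 ]
scene 298 #############################.......bbbbbbbbbbbbbbbb...
scene 300 #######################...........bbbbbbbbbbbbb........
scene 302 ##########################..######bbbbbbbbbbbbbb.......
scene 304 #####################.....#########bbbbbbbbbbbbbbb.....
scene 306 #####################.....###########bbbbbbbbbbbbbb....
scene 308 #######################...###########bbbbbbbbbbbbbbbb..
scene 310 ###################################bbbbbbbbbbbbbbbbbbb.
scene 312 ##################################bbbbbbbbbbbbbbbbbbbbb
scene 314 #########################bbbbbbbbbbbbbbbbbbbbbbbbbbbbbb
scene 316 ############.....##bbbbbbbbbbbbbbbbbbbbbbbbbbbbbbbbbbbb
side 238 .......................................................
side 240 ..#....................................................
side 242 .##########............................................
side 244 ######.#########.###...........b.......................
side 246 #.##########.##########.bbb............................
side 248 ##########.###########....bbbb.........................
side 250 #####.######.########.......bbbbbbbbbbbbbbbb...........
side 252 .##########.#.##.............bbbbbbbbbbbbbbbbbb........
side 254 ............................bbbbbbbbbbbbbbbbbbbbbbb..bb
side 256 ............................bbbbbbbbbbbbbbbbbbbbbbbbbbb
[[306.77724779 286.38019183]] [[247.51083119 277.6620886 ]]
```

The state says the TCP was at z 0.055, but the images put the fingertips at about z 0.085, just at the tab's top. So the real tips sit about 30 mm short of the reported TCP, and the fingers closed just above the tab without moving the bin. I'll open, go lower and watch the forces.

```bash

python3 -m inch '[[[0,0,0],[0,0,0],0.5],[[0,0,0],[0,0,0],0.5],[[0,0,0],[0,0,0],0.5],[[0,0,0],[0,0,0],0.5],[[0,0,0],[0,0,0],0.5],[[0,0,1],[0,0,0],0.5],[[0,0,1.5],[0,0,0],0.5],[[0,0,1.5],[0,0,0],0.5]]'
python3 -m inch '[[[0,0,0.6],[0,0,0],0.5],[[0,0,1.2],[0,0,0],0.5],[[0,0,1.7],[0,0,0],0.5],[[0,0,1.7],[0,0,0],0.5]]'
python3 -m inch '[[[0,0,0],[0,0,0],0],[[0,0,0],[0,0,0],0],[[0,0,0],[0,0,0],0],[[0,0,0],[0,0,0],0],[[0,0,0],[0,0,0],0],[[0,0,0],[0,0,0],0],[[0,0,0],[0,0,0],0]]' 35
```

```text
time_s: 5.0
tool_pos: [0.3923, -0.3111, 0.0471]
tcp_rot: [-0.001, 0.693, 0.721, 0.0]
ft_force: [1.4, -0.0, 0.1]
gripper_width: 0.492
gripper_force: 0.0
time_s: 5.33
tool_pos: [0.3924, -0.3113, 0.0304]
tcp_rot: [-0.001, 0.693, 0.721, 0.0]
ft_force: [0.2, 0.5, -0.7]
gripper_width: 0.498
gripper_force: 0.0
time_s: 5.92
tool_pos: [0.3929, -0.3118, 0.0317]
tcp_rot: [0.0, 0.693, 0.721, -0.0]
ft_force: [0.3, 0.3, 1.1]
gripper_width: 0.112
gripper_force: 35.0
```

The grip is good: 9.9 mm wide at 35 N. I'll lift and move to a viewpoint beside the stand.

```bash

python3 -m inch '[[[0,0,-1.5],[0,0,0],0],[[0,0,-4],[0,0,0],0],[[0,0,-7.5],[0,0,0],0],[[0,0,-11],[0,0,0],0],[[0,0,-15],[0,0,0],0],[[0,0,-19],[0,0,0],0],[[0,0,-23],[0,0,0],0],[[0,0,-27],[0,0,0],0]]' 40
python3 -m inch '[[[4,1.2,0],[0,0,2],0],[[8,2.4,0],[0,0,4],0],[[12,3.6,0],[0,0,6],0],[[16,5,0],[0,0,8],0],[[20,6.5,0],[0,0,10],0],[[23.5,7.5,0],[0,0,12],0],[[25.5,8,0],[0,0,14],0],[[26.5,8,0],[0,0,15.1],0]]'
python3 -m inch '[[[0,0,0],[0,0,0],0],[[0,0,0],[0,0,0],0]]'
python3 -c "
from h import *
p=shot('wrist','w6');s=shot('scene','s6');print(r.read_state())
b=load('w0');
A=cv2.resize(p['frame'][:,:,::-1].copy(),(448,336));B=cv2.resize(s['frame'][120:300,180:360,::-1].copy(),(336,336),interpolation=cv2.INTER_CUBIC)
cv2.imwrite('pics/c6.png',np.hstack([A,B]))"
```

```text
time_s: 6.58
tool_pos: [0.3924, -0.3113, 0.3036]
tcp_rot: [-0.0, 0.693, 0.721, -0.0]
ft_force: [0.8, -0.6, 0.0]
gripper_width: 0.113
gripper_force: 40.0
time_s: 7.25
tool_pos: [0.4629, -0.0411, 0.3015]
tcp_rot: [-0.0, 0.782, 0.624, 0.0]
ft_force: [0.1, 0.1, -1.8]
gripper_width: 0.112
gripper_force: 40.0
time_s: 7.42
tool_pos: [0.4625, -0.0439, 0.3015]
tcp_rot: [-0.0, 0.782, 0.624, -0.0]
ft_force: [0.5, -0.0, -0.2]
gripper_width: 0.114
gripper_force: 40.0
{'time_s': 7.5167, 'q': array([-3.49252252e-01,  1.23879369e-01,  1.48445889e+00, -2.22651102e-04,
        1.53355989e+00, -1.23674654e-01]), 'joint_velocities': array([-0.0079465 , -0.00051613, -0.00254009, -0.00025946,  0.00011053,
        0.00574651]), 'tau': array([ 6.95416555e-01, -3.32419717e+01, -2.69681990e+01,  9.85823013e-02,
       -1.19528366e-02, -2.13169238e-03]), 'tool_pos': array([ 0.46251662, -0.0447343 ,  0.30147069]), 'tcp_rot': array([-7.22622952e-05,  7.82196014e-01,  6.23032391e-01, -1.74605579e-04]), 'ft_force': array([ 0.73323715,  1.0491753 , -1.53146376]), 'torque': array([0.02649332, 0.06741957, 0.07695158]), 'gripper_force': 40.00216810964048, 'gripper_width': 0.10938652656101132}
```

View pics/c6.png

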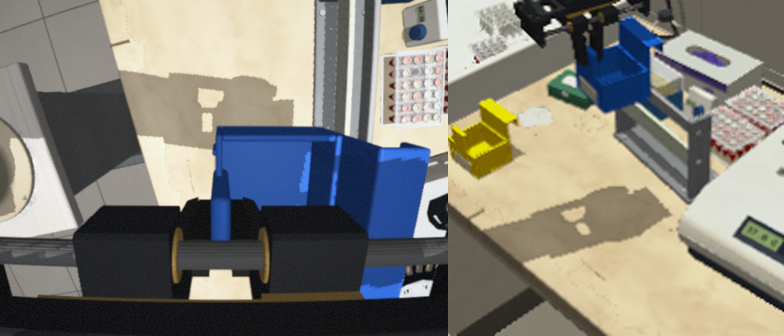

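The left panel (w6) shows the bin held by its tab, its lip at the right at about (415,150) in the panel. The stand's rail and strip run nearly vertically at panel columns 315–378. I'll fit the rail edges numerically in w0 and w6.

```bash

python3 -c "
from h import *
for k,rows,c0,c1 in (('w6',(5,40,80,120,150),380,500),('w0',(60,120,180,230),380,520)):
  g=cv2.GaussianBlur(cv2.cvtColor(load(k)['frame'],cv2.COLOR_RGB2GRAY),(1,5),0)
  for v in rows: print(k,v,c0,' '.join(str(x) for x in g[v,c0:c1:2]))
"
```

```text
w6 5 380 230 229 230 229 230 231 185 83 141 166 163 164 159 115 102 101 100 102 99 100 102 100 86 85 87 88 87 88 119 229 237 235 184 156 155 157 158 149 74 62 66 61 65 67 123 184 204 199 156 124 135 153 155 157 164 175 173 182 188 189
w6 40 380 234 234 234 234 234 232 174 98 155 169 169 168 168 137 105 105 103 104 104 105 103 88 88 88 86 88 92 90 183 241 241 231 160 159 158 160 161 111 64 67 64 64 66 92 182 213 211 193 223 223 221 221 219 220 221 221 220 220 218 219
w6 80 380 228 229 228 229 229 228 153 115 166 174 173 171 161 109 105 106 107 108 108 114 115 85 87 87 90 87 84 148 241 243 240 176 163 165 163 162 132 65 67 66 68 68 94 191 221 219 203 224 226 229 153 143 143 111 52 67 136 177 218 204
w6 120 380 233 234 234 234 233 203 98 153 180 180 177 175 140 111 112 109 108 108 106 110 88 87 91 90 88 88 135 239 245 242 177 167 165 166 167 124 67 69 68 70 71 122 208 224 219 216 231 226 224 232 145 147 147 96 40 76 141 189 227 211
w6 150 380 236 237 235 238 238 198 111 164 183 184 185 152 114 115 116 113 115 114 130 105 89 89 90 92 89 105 234 246 244 201 170 169 167 169 137 65 69 67 68
[... 423 characters left out ...]
 74 75 76 75 77 76 78 74 158 216 218 220 201 139 135 135 136 135 136 137 123 59 55 57 55 56 55 55 57 65 122 158 174 175 172 166 189 192 191 191 191 190 191 191 191 190 190 188
w0 180 380 90 92 92 115 95 92 90 89 90 90 90 88 98 79 76 77 76 76 72 71 77 89 173 220 221 222 180 136 137 138 136 138 135 131 84 53 56 54 53 50 55 58 65 116 162 180 183 180 148 125 126 125 126 126 126 123 121 122 162 199 187 167 165 158 146 185 178 181 180 167
w0 230 380 94 91 94 92 91 91 80 72 74 76 76 74 75 78 90 185 221 221 220 167 143 140 141 141 140 139 119 61 56 58 57 58 56 58 61 101 156 181 182 180 172 206 159 126 124 122 105 71 69 72 86 109 175 206 172 152 153 143 198 193 189 189 174 152 134 133 192 188 185 167
```

```bash
cat > stand.py <<'E'
from h import *
a,b=load('w0'),load('w6')
A=[(505,60),(489.5,120),(471,180),(455.5,230)];B=[(471.5,5),(470.5,40),(468.5,80),(466,120),(463.5,150)]
def fit(p,uv,z):
    X=np.array([onz(p,u,z) for u in uv]);m=np.polyfit(X[:,1],X[:,0],1);return m
if __name__=='__main__':
    for z in (.15,.155,.16,.165,.17): 
        m,n=fit(a,A,z),fit(b,B,z);print(z,np.round(m,4),np.round(n,4),'x at y=.05 diff mm',1e3*(np.polyval(m,.05)-np.polyval(n,.05)))
    print('far end',onz(a,(513.5,27),.16))
    # white strip top front edge at z .11 (rail z-50): w6 dark->bright
    for k,U in((a,[(455.5,60),(439.5,120),(423.5,180),(409.5,230)]),(b,[(436.3,5),(435.5,40),(434,80),(432,120),(430.7,150)])):
        print('strip',fit(k,U,.11))
    s=load('s6')
    yaw=-np.arctan(fit(b,B,.16)[0]);print('yaw',np.degrees(yaw))
    # network stand region extents in scene
E
python3 stand.py
```

```text
0.15 [0.1753 0.6575] [0.1783 0.6566] x at y=.05 diff mm 0.7631224075909104
0.155 [0.1753 0.6544] [0.1783 0.6538] x at y=.05 diff mm 0.4574414955466066
0.16 [0.1753 0.6513] [0.1783 0.651 ] x at y=.05 diff mm 0.15176058350330202
0.165 [0.1753 0.6483] [0.1783 0.6483] x at y=.05 diff mm -0.1539203285410018
0.17 [0.1753 0.6452] [0.1783 0.6455] x at y=.05 diff mm -0.4596012405851946
far end [0.67283194 0.12412775 0.16      ]
strip [0.17631234 0.64183305]
strip [0.17917686 0.64113287]
yaw -10.112369329617776
```

```bash
cat > plan.py <<'E'
from h import *
from scipy.spatial.transform import Rotation as Ro
RAIL=np.array([.6535,.0128,.160]);YAW=-10.05
TB=np.array([-37,.5,-13.3])/1e3   # TCP in bin axes
M=np.array([[0,1,0],[1,0,0],[0,0,-1.]])  # bin axes -> columns tool axes (tool x=bin y, y=bin x)
def tool(th,u,w,dz=0,dy=0):
    "tool pose for bin tilt th deg, rail top at channel coords u,w mm (from mouth), raised dz mm"
    Rb=Ro.from_euler('ZY',[YAW,th],degrees=True).as_matrix()
    org=RAIL+Ro.from_euler('Z',YAW,degrees=True).apply([0,dy/1e3,dz/1e3])-Rb@(np.array([49+u,0,25+w])/1e3)
    return org+Rb@TB,Rb@M
def cur():
    s=r.read_state();q=s['tcp_rot'];return s['tool_pos'],Ro.from_quat([q[1],q[2],q[3],q[0]]).as_matrix(),s
def row(*a,**k):
    p,R,_=cur();P,Q=tool(*a,**k);print(a,k,'cm',np.round(R.T@(P-p)*100,2),'deg',np.round(Ro.from_matrix(R.T@Q).as_rotvec(degrees=True),1),'world',np.round(P,4))
def binpts(p,R,pts): # bin points(mm) -> world given tool pose
    Rb=R@M.T;return (p-Rb@TB)+(Rb@(np.atleast_2d(pts)/1e3).T).T
def mouth():
    "channel mouth and rail in stand frame, tilt (from joint state)"
    p,R,_=cur();Rb=R@M.T;e=Ro.from_matrix(Rb).as_euler('ZYX',degrees=True)
    m=Ro.from_euler('Z',-YAW,degrees=True).apply(binpts(p,R,[49,0,25])[0]-RAIL)*1e3
    print('mouth-rail mm',np.round(m,1),'yaw,tilt,roll',np.round(e,2))
E
python3 - <<'E'
from plan import *
p,R,_=cur();w=load('w6')
print(np.round(proj(w,binpts(p,R,[[62,45,45],[36,45,45],[-40,45,5],[36,45,5],[62,-45,45]])),1),'seen lipRL (537,187) rimFL (271,160)')
mouth()
row(22,2.2,0,dz=40);row(22,2.2,0,dz=60);row(22,2.2,0,dz=8);row(22,-2.8,12.5);row(0,2.3,14.5)
# blue mask extents for exact corners
f=w['frame'].astype(int);m=(f[:,:,2]>f[:,:,0]+50)&(f[:,:,2]>90)
for v in (160,165,175,185,190,200,220): ix=np.where(m[v])[0];print(v,ix.min(),ix.max())
E
```

```text
[[543.  186.1]
 [477.3 185.3]
 [268.6 168.3]
 [430.3 169.3]
 [498.2 386.6]] seen lipRL (537,187) rimFL (271,160)
mouth-rail mm [-92.1 -94.8 179.7] yaw,tilt,roll [-1.292e+01  2.000e-02 -1.000e-02]
(22, 2.2, 0) {'dz': 40} cm [ 9.45  7.73 10.39] deg [22.  -0.5 -2.8] world [0.5589 0.0301 0.1975]
(22, 2.2, 0) {'dz': 60} cm [9.45 7.73 8.39] deg [22.  -0.5 -2.8] world [0.5589 0.0301 0.2175]
(22, 2.2, 0) {'dz': 8} cm [ 9.45  7.73 13.59] deg [22.  -0.5 -2.8] world [0.5589 0.0301 0.1655]
(22, -2.8, 12.5) {} cm [ 9.45  7.73 15.74] deg [22.  -0.5 -2.8] world [0.5589 0.0301 0.1441]
(0, 2.3, 14.5) {} cm [ 9.49  8.51 19.42] deg [-0.   0.  -2.9] world [0.5666 0.0287 0.1072]
160 276 403
165 273 401
175 270 428
185 269 533
190 266 537
200 270 535
220 270 531
```

The predicted held-bin corners match the image to about 2 mm. I'll move to the pre-insertion pose, tilted 22° with the lip 40 mm above the rail.

```bash

python3 -m inch '[[[1.2,1,1],[3,0,-0.4],0],[[2.4,2,2],[6,-0.1,-0.8],0],[[3.6,3,3.5],[9,-0.2,-1.2],0],[[4.8,4,5],[12,-0.3,-1.6],0],[[6,5,6.5],[15,-0.4,-2],0],[[7.4,6,8],[18,-0.4,-2.4],0],[[8.6,7,9.4],[20.5,-0.5,-2.6],0],[[9.45,7.7,10.4],[22,-0.5,-2.8],0]]'
python3 -m inch '[[[0,0,0],[0,0,0],0],[[0,0,0],[0,0,0],0],[[0,0,0],[0,0,0],0]]'
python3 - <<'E'
from plan import *
mouth();print(r.read_state()['q'])
w=shot('wrist','w7');s=shot('scene','s7');d=shot('side','d7')
p,R,_=cur()
print('pred lip L rear top',proj(w,binpts(p,R,[[62,45,45],[62,-45,45],[36,45,45]])))
ey=Ro.from_euler('Z',YAW,degrees=True).apply([0,1,0])
print('pred rail centre y+60,80,100mm',proj(w,[RAIL+ey*k for k in(.05,.07,.09,.105)]))
g=cv2.cvtColor(w['frame'],cv2.COLOR_RGB2GRAY)
f=w['frame'].astype(int);m=(f[:,:,2]>f[:,:,0]+50)&(f[:,:,2]>90)
for v in range(100,260,15): 
    ix=np.where(m[v])[0];print(v,(ix.min(),ix.max()) if len(ix) else None)
for v in (5,30,60,90,120,150): print(v,380,' '.join(str(x) for x in g[v,380:560:3]))
A=cv2.resize(w['frame'][:,:,::-1].copy(),(448,336));B=cv2.resize(d['frame'][130:270,240:380,::-1].copy(),(336,336),interpolation=cv2.INTER_CUBIC)
cv2.imwrite('pics/c7.png',np.hstack([A,B]))
E
```

```text
time_s: 8.18
tool_pos: [0.5595, 0.0305, 0.1953]
tcp_rot: [-0.148, 0.752, 0.63, -0.124]
ft_force: [0.5, 0.2, -1.1]
gripper_width: 0.111
gripper_force: 40.0
time_s: 8.43
tool_pos: [0.5587, 0.03, 0.1984]
tcp_rot: [-0.146, 0.753, 0.63, -0.122]
ft_force: [0.1, -0.1, -0.0]
gripper_width: 0.111
gripper_force: 40.0
mouth-rail mm [-2.2 -0.2 41.9] yaw,tilt,roll [-10.12  21.9    0.04]
[-0.15940272  0.64358238  1.0638945   0.00738558  1.81626562  0.01771804]
pred lip L rear top [[541.20003124 182.16138233]
 [497.13445504 384.27932799]
 [475.02963354 181.4837527 ]]
pred rail centre y+60,80,100mm [[471.65046315 152.9957228 ]
 [476.30333816 113.80044923]
 [480.66641277  73.03016805]
 [483.66865375  41.58150098]]
100 None
115 None
130 None
145 None
160 (np.int64(272), np.int64(402))
175 (np.int64(270), np.int64(449))
190 (np.int64(266), np.int64(537))
205 (np.int64(270), np.int64(534))
220 (np.int64(267), np.int64(531))
235 (np.int64(267), np.int64(528))
250 (np.int64(264), np.int64(525))
5 380 226 223 223 221 223 227 225 235 232 231 228 227 227 228 227 228 227 227 227 226 228 230 231 225 222 223 80
[... 618 characters left out ...]
38 235 236 236 237 239 237 238 237 237 236 238 181 165 178 175 177 181 110 108 238 245 244 237 107 66 92 182 220 224 222 188 170 175 175 176 171 171 171 172 171 176 173 173 150 163 172 170 160 211 226 227 226 226 225
120 380 155 152 153 155 155 161 158 158 163 160 162 161 156 156 159 158 140 93 115 113 110 112 91 87 159 180 182 165 103 63 73 118 137 143 146 124 106 108 105 105 109 109 110 105 105 110 105 110 104 110 108 107 92 151 150 149 146 143 148 223
150 380 155 153 154 157 157 154 154 157 157 157 157 156 157 152 151 148 88 111 108 109 109 90 95 160 179 183 162 94 66 79 125 139 145 141 115 109 108 107 108 105 106 106 108 110 110 107 108 105 108 106 106 127 146 142 138 141 214 225 223 222
```

```bash

python3 - <<'E'
from plan import *
from stand import fit,A,B
w=load('w7');C=[(484.9,60),(481.4,90),(478,120),(474.8,150)]
for z in (.155,.16,.165):
    print(z,[np.round(np.polyval(fit(load(k),U,z),.06),4) for k,U in(('w0',A),('w6',B),('w7',C))],np.degrees(np.arctan(fit(w,C,z)[0])))
for k in('w0','w6','w7'): q=load(k);print(k,-np.array(q['R']).T@np.array(q['t']),np.array(q['R'])[2])
# tab position in w6,w7: blue column range on rows
for k in('w6','w7'):
    p=load(k)['frame'].astype(int)
    for v in(215,225,235,245): 
        print(k,v,' '.join(str(x) for x in p[v,258:300,2]))
p,R,_=cur();print(proj(w,binpts(p,R,[[-42,20,43],[-32,20,43],[-42,10,43],[-32,10,43]])))
E
```

```text
0.155 [np.float64(0.6649), np.float64(0.6645), np.float64(0.6639)] 10.080038124156834
0.16 [np.float64(0.6618), np.float64(0.6617), np.float64(0.6631)] 10.080038124156827
0.165 [np.float64(0.6588), np.float64(0.659), np.float64(0.6624)] 10.080038124157083
w0 [0.52566545 0.06578373 0.383247  ] [-0.00110903 -0.25690192 -0.96643684]
w6 [0.47778133 0.02030786 0.47958961] [-0.0583387  -0.25066546 -0.96631435]
w7 [0.63683183 0.08289033 0.36367689] [-0.40091515 -0.18889374 -0.8964297 ]
w6 215 197 194 191 188 188 191 195 189 161 106 81 99 125 141 149 160 158 155 134 111 93 90 86 83 83 93 124 156 169 168 167 165 168 168 165 171 167 170 169 168 169 167
w6 225 197 196 199 197 199 198 190 156 99 81 83 87 90 85 88 87 84 87 89 89 88 86 84 88 85 86 79 111 156 167 164 165 165 162 167 165 169 163 172 165 168 169
w6 235 199 200 202 201 205 196 159 106 82 83 86 89 85 86 89 89 89 88 91 90 91 88 89 88 88 87 84 88 111 153 164 167 165 166 168 167 167 165 166 166 172 164
w6 245 210 212 212 212 203 175 106 84 82 84 91 86 90 91 91 91 92 91 92 91 91 90 89 92 88 88 85 85 84 112 151 167 164 161 165 164 164 164 163 168 163 166
w7 215 207 208 206 205 208 207 205 207 181 123 90 106 137 152 163 161 155 144 127 104 92 88 90 86 79 89 112 158 165 168 166 163 168 166 165 160 161 163 165 165 163 164
w7 225 211 211 210 208 208 207 198 168 111 89 92 89 95 96 91 92 90 91 91 88 87 90 88 87 86 85 82 103 142 159 164 166 163 163 164 163 164 159 166 162 159 163
w7 235 205 205 208 208 206 199 170 114 86 95 90 91 92 89 93 95 94 90 88 94 92 88 89 85 85 85 78 83 105 147 163 165 161 162 162 164 163 162 160 161 163 162
w7 245 206 205 209 206 202 181 119 93 91 91 91 96 97 98 93 93 92 91 90 94 94 92 87 94 89 86 84 84 87 106 145 161 163 160 159 163 161 161 161 164 162 160
[[258.5223066  245.82494882]
 [285.24769815 245.8371899 ]
 [258.88219988 270.37379769]
 [285.04898513 270.3915782 ]]
```

View pics/c7.png

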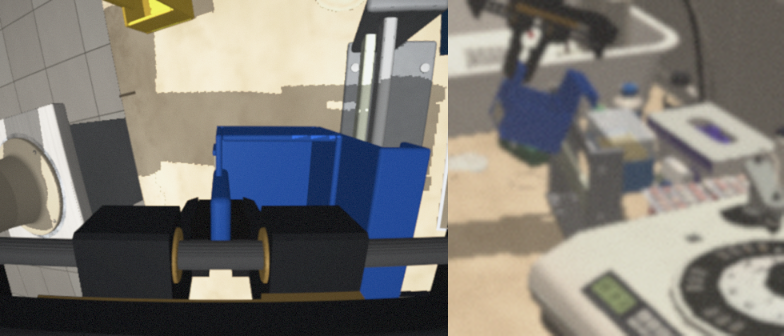

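c7's left panel shows the tilted bin with its lip spanning panel columns 382–430. The rail is visible beyond it at about (385,100), squarely between the cheeks. I'll fit the held bin's offset from w7's lip and tab edges, so that bin and rail are in the same camera frame.

```bash

python3 - <<'E'
from plan import *
import plan
from scipy.optimize import least_squares
w=load('w7');f=w['frame'].astype(int);m=(f[:,:,2]>f[:,:,0]+50)&(f[:,:,2]>70)
top={u:int(np.where(m[:,u])[0].min()) for u in range(470,540,6)};print('lip top row',top)
for v in(165,170,175,180,185,190): print(v,' '.join(str(x) for x in f[v,395:545:5,2]))
R7=cur();p,R=R7[0],R7[1]
ry=[(190,537.5),(205,534.5),(220,531.5),(235,528.5),(250,525.5)]
tl=[(225,265.3),(235,264.4),(245,263.4)];tr=[(225,285.6),(235,286.6),(245,287.6)]
rows=[top[u] for u in(488,500,512,524)]
def line(pts,q): # seen columns on projected line of 2 pts at given rows
    a,b=proj(w,pts);return a[0]+(q-a[1])/(b[1]-a[1])*(b[0]-a[0])
def res(d,full=False):
    plan.TB=np.array([-37,.5,-13.3])/1e3-np.array(d[:3])/1e3
    Rb=R@M.T@Ro.from_euler('y',d[3],degrees=True).as_matrix()
    P=lambda q:(p-R@M.T@plan.TB)+(Rb@(np.atleast_2d(q)/1e3).T).T
    e=[line(P([[62,45,45],[62,-45,45]]),v)-c for v,c in ry]
    e+=[line(P([[-42,20,43],[-42,20,10]]),v)-c for v,c in tl]
    e+=[line(P([[-32,20,43],[-32,20,10]]),v)-c for v,c in tr]
    a,b=proj(w,P([[36,45,45],[62,45,45]]));e+=[(a[1]+b[1])/2-np.mean(rows)]
    return np.array(e+[d[3]*.7])
s=least_squares(res,[0,0,0,0]);print('bin shift mm x,y,z, pitch',np.round(s.x,2),'res',np.round(res(s.x),1))
E
```

```text
lip top row {470: 182, 476: 184, 482: 184, 488: 184, 494: 184, 500: 183, 506: 179, 512: 180, 518: 181, 524: 183, 530: 185, 536: 186}
165 91 93 90 92 90 103 86 114 112 104 100 164 166 80 81 138 146 117 110 108 109 109 111 110 110 114 108 108 123 123
170 217 209 182 154 212 143 171 85 95 97 115 166 160 71 91 139 147 110 111 111 109 110 109 109 112 106 105 114 121 126
175 137 136 138 137 138 119 154 89 92 90 88 101 140 69 105 141 148 106 112 112 113 114 112 113 110 107 112 122 118 122
180 90 93 89 88 90 127 146 91 87 89 90 94 86 90 93 135 149 105 115 111 110 90 86 88 92 101 111 122 120 121
185 94 90 89 83 90 142 138 87 88 90 88 90 86 90 88 90 104 121 123 125 122 120 121 117 115 114 115 115 111 140
190 88 90 90 91 87 147 127 87 92 87 94 87 84 92 91 84 134 151 149 155 150 153 151 151 150 147 151 147 146 135
bin shift mm x,y,z, pitch [ 1.28 -0.88 -2.38  0.1 ] res [ 0.5  0.2 -0.  -0.3 -0.5 -0.8 -0.9 -0.9  0.9  0.9  0.9  0.5  0.1]
```

Bin and rail show the same +1.3 mm x shift in this camera, so the relative plan stands. I'll lower vertically, first to 8 mm above the rail.

```bash

python3 -m inch '[[[0,0.4,1],[0,0,0],0],[[0,0.8,2],[0,0,0],0],[[0,1.15,2.8],[0,0,0],0],[[0,1.27,3.15],[0,0,0],0],[[0,1.27,3.15],[0,0,0],0],[[0,1.27,3.15],[0,0,0],0]]'
python3 - <<'E'
from plan import *
mouth();row(22,-2.8,12.5);row(22,-1,5)
w=shot('wrist','w8');g=cv2.cvtColor(w['frame'],cv2.COLOR_RGB2GRAY)
ey=Ro.from_euler('Z',YAW,degrees=True).apply([0,1,0])
print(proj(w,[RAIL+[.0013,0,0]+ey*k for k in(.05,.07,.09,.105)]))
for v in (60,90,120,150): print(v,' '.join(f'{440+3*i}:{x}' for i,x in enumerate(g[v,440:520:3])))
E
```

```text
time_s: 9.08
tool_pos: [0.5587, 0.0311, 0.1635]
tcp_rot: [-0.147, 0.752, 0.631, -0.122]
ft_force: [0.1, -0.1, -1.8]
gripper_width: 0.111
gripper_force: 40.0
mouth-rail mm [-2.4  0.9  6.7] yaw,tilt,roll [-10.05  22.03   0.05]
(22, -2.8, 12.5) {} cm [-0.1   0.76  1.79] deg [-0. -0. -0.] world [0.5589 0.0301 0.1441]
(22, -1, 5) {} cm [-0.1   0.58  1.04] deg [-0. -0. -0.] world [0.56   0.0299 0.1517]
[[486.75054957 162.38148756]
 [492.95409375 114.74035383]
 [498.66576843  64.78148455]
 [502.45805191  26.11678634]]
60 440:176 443:147 446:101 449:97 452:103 455:101 458:89 461:101 464:233 467:244 470:243 473:243 476:219 479:74 482:64 485:67 488:74 491:160 494:204 497:220 500:218 503:218 506:202 509:152 512:171 515:173 518:170
90 440:180 443:182 446:183 449:181 452:175 455:88 458:104 461:232 464:244 467:244 470:244 473:219 476:109 479:70 482:65 485:74 488:166 491:211 494:219 497:222 500:208 503:155 506:147 509:175 512:171 515:172 518:172
120 440:108 443:113 446:111 449:110 452:82 455:90 458:150 461:178 464:180 467:181 470:149 473:103 476:67 479:64 482:72 485:107 488:135 491:141 494:144 497:142 500:129 503:103 506:106 509:104 512:106 515:107 518:106
150 440:110 443:109 446:107 449:87 452:93 455:154 458:178 461:181 464:180 467:132 470:101 473:65 476:64 479:81 482:116 485:137 488:144 491:143 494:143 497:120 500:111 503:109 506:111 509:108 512:113 515:109 518:106
```

The rail centre is at column 494.9, against 495.8 predicted. I'll insert slowly.

```bash

python3 -m inch '[[[0,0.15,0.35],[0,0,0],0],[[0,0.3,0.7],[0,0,0],0],[[0,0.45,1.05],[0,0,0],0],[[0,0.5,1.2],[0,0,0],0],[[0,0.5,1.2],[0,0,0],0]]'
python3 -m inch '[[[0,0.08,0.2],[0,0,0],0],[[0,0.16,0.4],[0,0,0],0],[[0,0.2,0.45],[0,0,0],0],[[0,0.2,0.45],[0,0,0],0]]'
python3 - <<'E'
from plan import *
mouth();row(22,-2.8,12.5);row(14,-1,13);row(7,.8,13.5);row(0,2.3,14);row(0,1.5,15.5)
E
```

```text
time_s: 9.55
tool_pos: [0.5587, 0.0311, 0.1501]
tcp_rot: [-0.147, 0.752, 0.63, -0.123]
ft_force: [-0.4, 0.1, -1.4]
gripper_width: 0.108
gripper_force: 40.0
time_s: 9.88
tool_pos: [0.559, 0.031, 0.1455]
tcp_rot: [-0.147, 0.752, 0.631, -0.122]
ft_force: [-1.0, 0.4, -1.5]
gripper_width: 0.107
gripper_force: 40.0
mouth-rail mm [ -2.1   0.9 -11.2] yaw,tilt,roll [-10.06  22.02   0.05]
(22, -2.8, 12.5) {} cm [-0.1   0.06  0.13] deg [-0. -0. -0.] world [0.5589 0.0301 0.1441]
(14, -1, 13) {} cm [-0.1   0.68  1.32] deg [-8. -0. -0.] world [0.5602 0.0299 0.1308]
(7, 0.8, 13.5) {} cm [-0.1   1.34  2.3 ] deg [-15.  -0.  -0.] world [0.5625 0.0294 0.1192]
(0, 2.3, 14) {} cm [-0.1   2.15  3.21] deg [-22.  -0.  -0.] world [0.5666 0.0287 0.1077]
(0, 1.5, 15.5) {} cm [-0.1   2.28  3.32] deg [-22.  -0.  -0.] world [0.5674 0.0286 0.1062]
```

No contact so far and about 12 mm inserted. I'll swing down about the rail.

```bash

python3 -m inch '[[[0,0.35,0.7],[-4,0,0],0],[[0,0.68,1.3],[-8,0,0],0],[[0,1.0,1.8],[-11.5,0,0],0],[[0,1.34,2.3],[-15,0,0],0],[[0,1.34,2.3],[-15,0,0],0]]'
python3 - <<'E'
from plan import *
mouth();row(3.5,1.5,13.7);row(0,2.3,14)
E
```

```text
time_s: 10.3
tool_pos: [0.5616, 0.0308, 0.1192]
tcp_rot: [-0.047, 0.765, 0.641, -0.039]
ft_force: [-0.1, -0.2, -1.4]
gripper_width: 0.11
gripper_force: 40.0
mouth-rail mm [ -3.6   1.2 -13.2] yaw,tilt,roll [-10.04   6.96   0.04]
(3.5, 1.5, 13.7) {} cm [-0.12  0.38  0.54] deg [-3.5 -0.   0. ] world [0.5645 0.0291 0.1134]
(0, 2.3, 14) {} cm [-0.12  0.67  1.08] deg [-7. -0.  0.] world [0.5666 0.0287 0.1077]
```

```bash

python3 -m inch '[[[0,0.2,0.27],[-1.8,0,0],0],[[0,0.38,0.54],[-3.5,0,0],0],[[0,0.52,0.8],[-5.2,0,0],0],[[0,0.67,1.08],[-7,0,0],0],[[0,0.67,1.08],[-7,0,0],0],[[0,0.67,1.08],[-7,0,0],0]]'
python3 -m inch '[[[0,0,0.05],[0,0,0],0],[[0,0,0.1],[0,0,0],0],[[0,0,0.15],[0,0,0],0],[[0,0,0.15],[0,0,0],0]]'
python3 -c "
from plan import *
mouth();s=r.read_state();print(s['ft_force'],s['torque'])"
```

```text
time_s: 10.8
tool_pos: [0.5681, 0.0294, 0.1081]
tcp_rot: [-0.001, 0.766, 0.642, -0.0]
ft_force: [-0.4, 0.8, -1.3]
gripper_width: 0.11
gripper_force: 40.0
time_s: 11.13
tool_pos: [0.5681, 0.0294, 0.1062]
tcp_rot: [-0.0, 0.766, 0.642, 0.0]
ft_force: [-0.1, 0.3, -1.6]
gripper_width: 0.106
gripper_force: 40.0
mouth-rail mm [ -0.9   0.9 -15.5] yaw,tilt,roll [-10.08   0.03   0.04]
[-0.11114061  0.28616903 -1.6146351 ] [ 0.01069445  0.07545701 -0.03352996]
```

```bash

python3 -m inch '[[[0,0,0.05],[0,0,0],0],[[0,0,0.1],[0,0,0],0],[[0,0,0.15],[0,0,0],0],[[0,0,0.15],[0,0,0],0]]'
python3 -m inch '[[[0,0,0.05],[0,0,0],0],[[0,0,0.1],[0,0,0],0],[[0,0,0.15],[0,0,0],0],[[0,0,0.15],[0,0,0],0]]'

```

```text
time_s: 11.47
tool_pos: [0.5683, 0.0294, 0.1051]
tcp_rot: [0.0, 0.766, 0.642, 0.001]
ft_force: [-1.0, -0.4, 1.8]
gripper_width: 0.109
gripper_force: 40.1
time_s: 11.8
tool_pos: [0.5684, 0.0294, 0.1045]
tcp_rot: [0.0, 0.766, 0.642, 0.001]
ft_force: [-5.1, 0.4, 8.8]
gripper_width: 0.111
gripper_force: 40.2
```

Contact came at the predicted height, with the lip underside on the rail: +8.8 N up and -5 N from the strip. I'll relieve the load, open and retreat upward.

```bash

python3 -m inch '[[[0,-0.03,-0.08],[0,0,0],0],[[0,-0.03,-0.08],[0,0,0],0],[[0,-0.03,-0.08],[0,0,0],0.15],[[0,-0.03,-0.08],[0,0,0],0.25],[[0,-0.03,-0.08],[0,0,0],0.35],[[0,-0.03,-0.08],[0,0,0],0.4],[[0,-0.03,-0.08],[0,0,0],0.4],[[0,-0.03,-0.08],[0,0,0],0.4]]'
python3 -m inch '[[[0,0,-0.6],[0,0,0],0.4],[[0,0,-1.5],[0,0,0],0.4],[[0,0,-3],[0,0,0],0.4],[[0,0,-5],[0,0,0],0.4],[[0,0,-8],[0,0,0],0.4],[[0,0,-11],[0,0,0],0.4],[[0,0,-14],[0,0,0],0.4],[[0,0,-14],[0,0,0],0.4]]'
python3 - <<'E'
from plan import *
w=shot('wrist','w9');s=shot('scene','s9');d=shot('side','d9')
X=RAIL+[.0013,0,0];Rb=Ro.from_euler('Z',YAW,degrees=True)
# expected hung bin: channel mid at rail x-1, lip underside on the rail
B=lambda q:X+Rb.apply((np.array(q,float)-[50,0,41])/1e3)
print('exp wrist lipL rear,front,rimFL,tab',np.round(proj(w,B([[62,45,45],[36,45,45],[-40,45,5],[-37,20,43],[-37,0,43],[62,-45,45]])),1))
for n,p in(('scene',s),('side',d),('wrist',w)):
    for x in r.cut_out(p,'blue_bin_mid'):
        ys,xs=np.where(x['region']);print(n,round(x['p'],2),np.round(x['point']),xs.min(),xs.max(),ys.min(),ys.max())
for n,p in(('scene',s),('side',d)):
    q=proj(p,B([[a,b,c] for a in(-42,62) for b in(-45,45) for c in(-45,45)]));print(n,'exp ext',np.round([q.min(0),q.max(0)]))
f=w['frame'].astype(int);m=(f[:,:,2]>f[:,:,0]+50)&(f[:,:,2]>70)
for v in range(120,300,15):
    ix=np.where(m[v])[0]; print(v,(ix.min(),ix.max()) if len(ix) else None)
E
```

```text
time_s: 12.47
tool_pos: [0.5677, 0.0295, 0.104]
tcp_rot: [-0.0, 0.766, 0.642, 0.0]
ft_force: [-0.6, -0.1, -0.4]
gripper_width: 0.4
gripper_force: 0.0
time_s: 13.13
tool_pos: [0.5696, 0.0292, 0.2512]
tcp_rot: [0.004, 0.766, 0.642, 0.004]
ft_force: [0.5, -0.0, 0.9]
gripper_width: 0.394
gripper_force: 0.0
exp wrist lipL rear,front,rimFL,tab [[402.1 149.6]
 [368.8 149.3]
 [269.7 145.2]
 [273.4 181.1]
 [273.4 205.9]
 [392.2 258.6]]
scene 0.84 [281. 186.] 262 300 164 206
scene 0.84 [345. 320.] 331 366 305 335
side 0.7 [272. 315.] 253 293 299 336
side 0.61 [279. 200.] 264 299 177 215
wrist 0.92 [332. 194.] 267 398 142 258
scene exp ext [[260. 161.]
 [303. 207.]]
side exp ext [[263. 175.]
 [301. 215.]]
120 (np.int64(469), np.int64(478))
135 None
150 (np.int64(270), np.int64(395))
165 (np.int64(270), np.int64(397))
180 (np.int64(268), np.int64(396))
195 (np.int64(267), np.int64(395))
210 (np.int64(268), np.int64(393))
225 (np.int64(268), np.int64(392))
240 (np.int64(271), np.int64(391))
255 (np.int64(359), np.int64(390))
270 None
285 None
```

The bin hangs as expected, and its extents match the prediction in all three views. I'll do a quick two-view check of level and stability, with the arm backing off.

```bash

python3 -m inch '[[[0,-3,-1],[0,0,0],0.4],[[0,-6,-2],[0,0,0],0.4],[[0,-9,-3],[0,0,0],0.4],[[0,-10,-4],[0,0,0],0.4],[[0,-10,-4],[0,0,0],0.4],[[0,-10,-4],[0,0,0],0.4]]'
python3 - <<'E'
from plan import *
a=load('w9');b=shot('wrist','w10')
X=RAIL+[.0013,0,0];Rb=Ro.from_euler('Z',YAW,degrees=True)
B=lambda q:X+Rb.apply((np.array(q,float)-[50,0,41])/1e3)
pts=[[62,30,45],[62,0,45],[36,30,45],[36,0,45],[-42,10,43],[-32,10,43]]
for n,p in(('w9',a),('w10',b)):
    q=proj(p,B(pts));g=p['frame'].astype(int)
    for t,(u,v) in zip(pts,q):
        i=int(round(v));j=int(round(u));print(n,t,np.round((u,v),1),j-12,' '.join(f'{x[0]}/{x[2]}' for x in g[i,j-12:j+13:2]))
s=r.get_image('scene')
for x in r.cut_out(s,'yellow_bin_mid')[:1]: print('yellow',np.round(x['point']))
E
```

```text
time_s: 13.93
tool_pos: [0.4695, 0.0468, 0.284]
tcp_rot: [-0.0, 0.766, 0.642, 0.0]
ft_force: [-0.2, 0.4, -0.3]
gripper_width: 0.399
gripper_force: 0.0
w9 [62, 30, 45] [400.5 168.9] 388 44/159 43/159 46/161 47/158 49/151 136/148 230/183 234/189 234/188 237/192 237/195 234/191 236/191
w9 [62, 0, 45] [397.2 206.3] 385 45/160 41/156 47/161 47/159 49/151 157/156 237/194 238/196 239/198 237/196 237/195 239/200 242/207
w9 [36, 30, 45] [367.6 168.8] 356 16/74 26/81 32/82 20/71 14/73 30/122 47/160 47/162 52/167 45/163 44/161 46/163 50/165
w9 [36, 0, 45] [365.2 206.3] 353 19/76 25/74 19/74 19/75 9/74 46/168 80/240 74/239 72/240 67/230 50/181 43/159 49/165
w9 [-42, 10, 43] [267.1 193.6] 255 168/134 166/132 169/133 167/131 165/131 154/126 47/118 38/147 40/157 48/160 47/158 31/127 44/156
w9 [-32, 10, 43] [279.8 193.6] 268 35/137 40/152 46/161 46/162 34/145 34/129 49/165 44/161 51/166 52/165 45/161 47/164 50/166
w10 [62, 30, 45] [500.  164.8] 488 58/231 60/231 60/231 57/231 73/235 149/136 157/122 199/185 223/227 193/193 186/184 160/154 222/182
w10 [62, 0, 45] [495.1 197.7] 483 67/235 60/232 63/232 59/232 69/237 64/91 93/50 161/134 183/169 221/227 212/211 176/172 176/168
w10 [36, 30, 45] [472.5 164.4] 460 19/79 13/70 15/70 17/77 21/78 47/178 67/237 61/234 61/233 64/234 66/234 60/231 64/234
w10 [36, 0, 45] [468.  197.6] 456 20/75 24/78 13/77 10/75 19/84 59/216 73/241 60/233 58/233 66/234 60/231 62/234 62/233
w10 [-42, 10, 43] [383.7 185.8] 372 19/74 10/71 15/75 26/78 16/75 28/122 47/154 47/163 41/160 35/149 64/222 74/241 74/240
w10 [-32, 10, 43] [394.8 185.9] 383 33/136 47/161 49/163 36/153 48/171 74/240 73/241 75/242 71/241 68/240 74/242 74/241 74/241
yellow [200. 194.]
```

Lip and tab are both within about 2 mm of a level hang in both views, the bin is steady, and the yellow bin hasn't moved. I'll hand in.

```bash
python3 -c "
from bench import r
print(r.finish_job())"
```

```text
the job is handed in; nothing more can be done
None
```

The larger blue bin hangs by its lip on the rail and is released, about level and back against the white strip as far as the last two camera views show; the yellow bin was not moved, and the job was handed in at about 14 s.

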